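# Feed the next steel blank into the drilling jig

## Task

Feed the drilling jig: slide the top steel blank off the stack, without lifting it, across onto the jig's bed and along between the brass rails until it is fully home against the rubber pad of the stop, with the brass feeler pin pushed in. The stop may be clamped anywhere in its slot, so feel for it and press only gently; leave the blanks below and the other things on the bench where they are.

Things in the scene. Friction and masses are not known exactly. Their poses are not given: they have to be found in the camera images.
- blank_top: top blank of a stack of three alike grey steel blanks, 85 mm long, 30 mm wide, 10 mm thick, about 0.2 kg; origin at the centre of its underside, y along its 85 mm length, x across, z up. At the start its underside is at world z = 0.058, its top at 0.068. It slides on the others and on the bed with steel-like friction (a few newtons at most)
- blank_mid: second blank of the stack, same size and axes; it must stay put, its top is at z = 0.058
- blank_low: bottom blank of the stack, same size and axes; it lies on a fixed light wooden block, 110 mm long (along the blanks' length), 48 mm wide, 38 mm high, that reaches about 12 mm beyond the blanks at either end
- jig: fixed drilling jig: light wooden base with an aluminium bed, 185 x 92 mm, 56 mm high; origin on its underside, on the centre line, 80 mm in from the entry edge; x points from the entry edge to the stop, z up. The stack stands before the entry edge; its length is nearly along the jig's x axis (within 0.1 rad) and in line with the channel (within about 7 mm)
- jig_entry (a point): middle of the bed's entry edge, at bed height (z = 56 mm, 2 mm below the underside of the top blank); 14 to 28 mm from the stack's end. Axes as the jig's. From here a channel runs along jig x, 34 mm wide between two brass rails 5 mm high, which flare out to about 50 mm over the first 17 mm
- jig_slot (a point): middle of the stretch of the bed, in the channel, where the pad's face may be; axes as the jig's. The blue stop with black thumb knob is clamped where it is, NOT reported: its black rubber pad faces the entry at 102 to 152 mm from the entry edge (25 mm either side of this point). The pad yields only 1 mm per 8 N; a push of 5 N seats a blank, over 15 N harms the jig
- feeler (a joint): travel (m) of the sprung brass feeler pin in the stop: 0 when free, its tip then stands 6 mm out of the rubber pad; about 0.006 when a blank's end lies flush on the pad, more when the pad is squeezed. Its spring is very weak (about 0.24 N at 6 mm): a blank's own friction keeps it in
- tape_measure: yellow tape measure, 68x71x35 mm, bystander; origin at the centre of its underside
- grease_tin: grease tin with red-brown label, diameter 68 mm, 60 mm high, bystander; origin at the centre of its underside
- marker: purple and yellow marker pen, 138x12x11 mm, bystander; origin at the centre of its underside
Not all that is in view belongs to the job. Leave any blue or purple look-alike of the blank_top alone.

How it is judged:
On the way, in this order (a step that is already met when the one before it is completed fails the run):
1. the top blank lies wholly on the bed, between the rails, off the stack (x of blank_top in the frame of jig between -0.036 and 0.037 m and y of blank_top in the frame of jig between -0.006 and 0.006 m and z of blank_top in the frame of jig between 0.053 and 0.0575 m and angle between blank_top's own z axis and vertical below 0.06 rad and angle between the y axis of blank_top and the x axis of jig, either way round below 0.09 rad), for 0.1 s.
2. the blank is home on the pad: the feeler is pushed in at least 4.5 mm (all of step 1 and value of joint feeler above 0.0045 m), for 0.2 s.
At the end, for the whole second after the job is handed in: The top blank lies flat and at rest on the bed, wholly on it and between the rails, its end within 3 mm of the pad (feeler in by more than 3 mm), released; the two other blanks lie within 6 mm of where they were (all of step 1 and value of joint feeler above 0.003 m and linear speed of blank_top below 0.01 m/s and distance of each of blank_mid, blank_low from where it was at the start of the episode below 0.006 m); the robot touches nothing.
It fails at once if the top blank is lifted (its underside more than 7 mm above where it lay) (height (world z) of blank_top above 0.065 m).
It fails at once if a lower blank is shifted by more than 6 mm (distance of any of blank_mid, blank_low from where it was at the start of the episode above 0.006 m).
It fails at once if the blank is forced against the jig or its stop with more than 15 N (contact force between blank_top and jig above 15 N).
It fails at once if the stack is pressed down with more than 25 N (contact force between blank_top and blank_mid above 25 N).
It fails at once if a bystander is moved by more than 20 mm (distance of any of tape_measure, grease_tin, marker from where it was at the start of the episode above 0.02 m).
It also fails if it takes over 54 s, if anything falls off the work surface, if the arm or the gripper's body presses on something with over 40 N, if the wrist force passes 120 N, or if a joint passes its speed limit or range.

## Robot

A 6-joint arm with a two-finger parallel gripper is mounted at the origin on a cart in front of the work surface, level with it; the furniture and walls round the work are solid. World frame = base frame: x ahead of the robot, y to its left, z up, the work surface at z = 0. Lengths are in m, angles in rad, forces in N, time in s.
With the tool pointing down it reaches from about 0.3 to 0.875 m from the base axis. Payload 6.4 kg.
Tool frame: the origin (TCP) lies midway between the tips of the shut fingers; the grasp point (between the pads) lies 19 mm behind it; z points along the fingers, y is the direction in which the jaws open and shut (so a half turn about z gives the same grasp; the last joint's range is limited). The gripper opens to 85 mm and grips with 20 to 120 N. Pads are 22 mm wide; open, the fingers measure 114 mm over their backs; the gripper's body (76 mm by 85 mm) begins 54 mm behind the grasp point. The pads swing forward as they close: fully open they stand 13 mm farther back than shut.
Start: joints at [1.029, 0.181, 1.607, -0, 1.354, -0.206], TCP at [0.189, 0.543, 0.231] pointing down, gripper open.
Joint ranges: [-2.99, 2.99], [-0.89, 2.07], [0.3, 2.58], [-1.14, 4.28], [0, 2.63], [-3.12, 3.12]. Speed limits (rad/s): [2.57, 2.57, 3.01, 3.14, 3.14, 3.14].

## Interface

Orientations are given as a unit quaternion [w, x, y, z].
In Python, from bench import ctrl gives the robot as it stands. The module is installed in compiled form; this text tells all that it offers.
- The arm moves only by the tool arm_command, never from a script. Its argument "plan" is one flat list of numbers, 4 for each row, row after row: the shift along the tool's x, y, z in mm, then the turn about the tool's z in rad. A call has 1 to 20 rows; each row shifts and turns the commanded pose from where the row before left it, along the tool's axes as they then stand; what a row does not reach is not made up. A row lasts 1/10 s, in which the tool goes at most 50 mm and 8.59 degrees, less where a joint would pass 70% of its speed; a pose out of reach is approached as far as the arm can. A call is refused whole if a number of a shift passes 50 or a number of a turn 0.15, either way. A call with a gripper value outside its range is refused whole. "grip" is the opening, from 0 (shut) to 1 (fully open), set as the call begins (left out, the last holds). The fingers move at their own pace and stop on an object; the grip force is fixed at half the most. Time passes only in rows, so rows that do not move let the fingers close. It gives the time, the measured TCP pose, the force and the opening at its end, in the units of the state.
- ctrl.get_obs(): the state, without advancing time (a new reading comes with each control period).
- ctrl.camera(name): name is "scene" or "top" or "wrist"; returns a dict with "color" (420x560x3 uint8, red, green, blue), "camera_matrix" (3x3 intrinsics, pixels), "eye" and "attitude" of the camera in the world; the wrist camera has in their place "T_tool_cam" (4x4, takes a point from camera to tool coordinates, whose origin is the TCP and whose axes are the flange's). Camera axes: x right, y up, looking along -z (the intrinsics and any distortion apply to the point x, -y, -z); pixel columns grow to the right and rows downward; lengths in m; the calibration is good to about 2 mm. The wrist camera is an equidistant fisheye: a pixel r from the principal point sees the ray r / f radians off the axis. A picture is of the moment at which its call begins: read the wrist's pose just before it. There is no depth.
- ctrl.hand_in(): hands the job in, once; it reports no verdict.
The state is a dict: "time_s": time; "q": joint angles; "dq": joint speeds; "joint_efforts": joint torques, N m; "eef_pos": TCP position; "eef_rot": TCP orientation; "wrist_force": force on the tool from outside, world axes, zero at the start; "torque": the same for the moment, N m; "opening": opening from 0.0 (shut) to 1.0 (fully open).
Only numpy, scipy, OpenCV 4.12 (cv2) and the standard library are available. Lean on these libraries where they do the work, as an engineer would, in place of code of your own. Each camera call takes 0.05 s, during which the arm holds its last target. There are 200 camera calls.

## Working session

There is one attempt and no reset: what is moved stays moved. The work goes in short steps, Python scripts to look and compute and a tool call to move; the robot and the scene stay as the last step left them, time stands still between calls to the robot, and variables do not carry over. Pictures are saved under pics/ and viewed, about 8 in all and at most 12, crops included, and the job is handed in when it is done.

Besides the shell and the picture viewer there is one more tool, called by a JSON object that holds its "method" and its "body". arm_command: Moves the arm, as the interface text tells. Its arguments: {"type":"object","properties":{"plan":{"type":"array","items":{"type":"number"}},"grip":{"type":"number"}},"required":["plan"]}

```bash
mkdir -p pics
cat > h.py <<'E'
import numpy as np, cv2
from bench import ctrl
from scipy.spatial.transform import Rotation as R
def rot(q): return R.from_quat([q[1],q[2],q[3],q[0]]).as_matrix()
def snap(name,fn):
    c=ctrl.camera(name); cv2.imwrite('pics/'+fn,c['color'][:,:,::-1]); return c
def att(c):
    a=np.array(c['attitude'],float); return a if a.shape==(3,3) else rot(a)
def px2pt(c,u,v,z):
    K=np.array(c['camera_matrix']); d=np.array([(u-K[0,2])/K[0,0],-(v-K[1,2])/K[1,1],-1.])
    d=att(c)@d; e=np.array(c['eye']); return e+d*(z-e[2])/d[2]
def pt2px(c,p):
    K=np.array(c['camera_matrix']); d=att(c).T@(np.array(p)-np.array(c['eye']))
    return K[0,0]*d[0]/-d[2]+K[0,2], K[1,2]-K[1,1]*d[1]/-d[2]
E
python3 - <<'E'
from h import *
import pickle
o=ctrl.get_obs(); print(o)
d={}
for n in ['scene','top']:
    c=snap(n,n+'1.png'); d[n]=c; print({k:v for k,v in c.items() if k!='color'})
pickle.dump(d,open('cams.pkl','wb'))
E
```

```text
{'time_s': 0.0, 'q': array([ 1.02868841e+00,  1.81564359e-01,  1.60799273e+00, -1.35820988e-05,
        1.35377720e+00, -2.06355920e-01]), 'dq': array([-0.00068464,  0.00035151, -0.00086437,  0.00116902, -0.00023356,
        0.00111257]), 'joint_efforts': array([ 8.71266093e-04, -4.44877625e+01, -3.51334977e+01, -2.08412912e-04,
        9.25006141e-03,  4.04776671e-06]), 'eef_pos': array([0.18918355, 0.54241428, 0.23037841]), 'eef_rot': array([-3.12162188e-04,  1.67087072e-01,  9.85941759e-01, -8.12970152e-04]), 'wrist_force': array([ 0.22098673, -0.46111424,  0.16806511]), 'torque': array([ 0.00724579, -0.02421105, -0.02763664]), 'opening': 0.9994216301009344}
{'camera_matrix': array([[382.44853984,   0.        , 275.09154493],
       [  0.        , 382.44853984, 208.44727983],
       [  0.        ,   0.        ,   1.        ]]), 'eye': array([ 0.00626158, -0.48748769,  0.50447734]), 'attitude': array([ 0.77961393,  0.46162405, -0.22745189, -0.35689074])}
{'camera_matrix': array([[480.90770179,   0.        , 281.48047183],
       [  0.        , 480.90770179, 207.95974942],
       [  0.        ,   0.        ,   1.        ]]), 'eye': array([0.38146746, 0.03586809, 1.26325019]), 'attitude': array([-0.69636949, -0.0659953 ,  0.07190592,  0.71101596])}
```

View pics/top1.png

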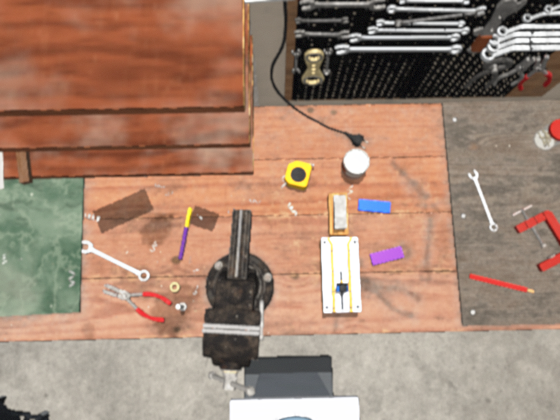

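View pics/scene1.png

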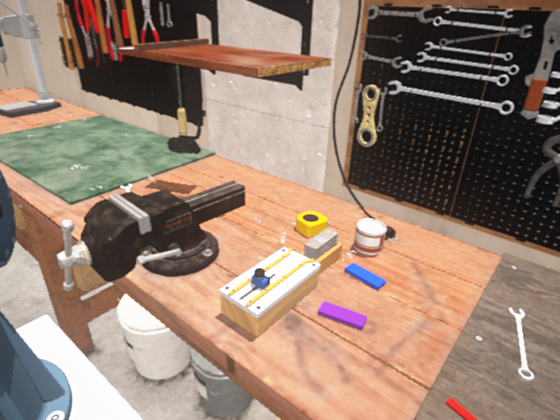

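The top view has the jig at about (340, 275), with its entry edge at row ~237 facing up (far from the robot). The stack is at (340, 213), the stop's knob at (342, 288), the tin at (356, 162) and the tape at (298, 174). I'll push the blank's far end towards the robot with shut fingers, after measuring at a larger scale.

Run:
```python
from h import *
import pickle
c=pickle.load(open('cams.pkl','rb'))['top']
im=c['color'][:,:,::-1]
cr=im[180:325,300:400]; cv2.imwrite('pics/crop1.png',cv2.resize(cr,None,fx=4,fy=4,interpolation=cv2.INTER_CUBIC))
hsv=cv2.cvtColor(im,cv2.COLOR_BGR2HSV)
# brass rails: yellow lines on the bed
def rep(name,lo,hi,z,box):
    m=cv2.inRange(hsv,lo,hi); k=np.zeros_like(m); k[box[0]:box[1],box[2]:box[3]]=255; m&=k
    cs,_=cv2.findContours(m,cv2.RETR_EXTERNAL,cv2.CHAIN_APPROX_NONE)
    for s in sorted(cs,key=cv2.contourArea)[::-1][:3]:
        r=cv2.minAreaRect(s); b=cv2.boxPoints(r)
        print(name,cv2.contourArea(s),np.round(b,1).tolist(),[np.round(px2pt(c,*p,z)[:2],4).tolist() for p in b])
rep('gray',(0,0,90),(180,45,255),.068,(188,234,325,350))
rep('bed',(0,0,150),(180,45,255),.056,(234,318,315,368))
rep('brass',(15,80,90),(35,255,255),.061,(234,318,315,368))
rep('blue',(100,100,60),(125,255,255),.066,(260,318,315,368))
```

```text
gray 361.0 [[334.0, 195.0], [346.0, 195.0], [346.0, 228.0], [334.0, 228.0]] [[0.6488, -0.1113], [0.6482, -0.1419], [0.5632, -0.1379], [0.5638, -0.1077]]
bed 667.5 [[330.0, 236.0], [349.0, 236.0], [349.0, 287.0], [330.0, 287.0]] [[0.5454, -0.0981], [0.5444, -0.1462], [0.417, -0.14], [0.418, -0.0929]]
bed 667.5 [[320.0, 237.10000610351562], [330.0, 236.6999969482422], [332.5, 312.8999938964844], [322.5, 313.29998779296875]] [[0.5432, -0.0726], [0.5435, -0.098], [0.355, -0.0965], [0.3548, -0.0719]]
bed 633.5 [[348.3999938964844, 236.1999969482422], [358.0, 235.8000030517578], [361.6000061035156, 311.8999938964844], [352.0, 312.29998779296875]] [[0.5439, -0.1447], [0.5445, -0.1691], [0.3561, -0.1681], [0.3555, -0.1445]]
brass 63.0 [[327.79998779296875, 237.0], [331.29998779296875, 236.8000030517578], [336.5, 311.79998779296875], [333.0, 312.1000061035156]] [[0.5423, -0.0919], [0.5427, -0.1007], [0.3576, -0.1058], [0.3572, -0.0972]]
brass 57.5 [[346.8999938964844, 236.0], [351.0, 236.0], [352.0, 312.0], [347.8999938964844, 312.1000061035156]] [[0.5437, -0.1401], [0.5437, -0.1505], [0.3564, -0.1437], [0.3565, -0.1337]]
brass 0.0 [[344.0, 234.0], [344.0, 234.0], [330.0, 234.0], [330.0, 234.0]] [[0.5491, -0.1331], [0.5491, -0.1331], [0.5498, -0.0978], [0.5498, -0.0978]]
blue 13.5 [[336.0, 285.0], [339.0, 285.0], [339.0, 291.0], [336.0, 291.0]] [[0.4222, -0.1068], [0.4221, -0.1142], [0.4075, -0.1135], [0.4077, -0.1062]]
blue 3.0 [[346.0, 290.0], [346.0, 286.0], [347.0, 286.0], [347.0, 290.0]] [[0.4096, -0.1308], [0.4193, -0.1313], [0.4192, -0.1338], [0.4095, -0.1333]]
```

View pics/crop1.png

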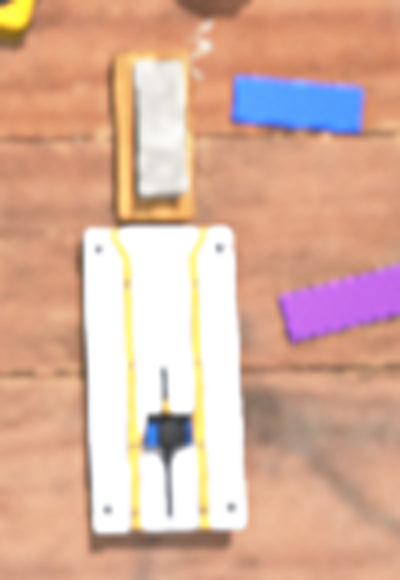

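{"method": "arm_command", "body": {"plan": [0,0,-32,-0.084,0,0,-32,-0.084,0,0,-32,-0.084,0,0,-32,-0.084,-25,-42,0,0,-25,-42,0,0,-25,-42,0,0,-25,-42,0,0,-25,-42,0,0,-25,-42,0,0,-25,-42,0,0,-25,-42,0,0,-25,-42,0,0,-25,-42,0,0,-25,-42,0,0,-25,-42,0,0,-25,-42,0,0,-25,-42,0,0,-25,-42,0,0,-25,-36,0,0], "grip": 0}}

```text
time_s: 2.1
eef_pos: [0.5901, -0.1254, 0.3586]
eef_rot: [-0.0, 0.0, 1.0, 0.0]
wrist_force: [0.3, 0.2, 0.7]
opening: -0.002
```

{"method": "arm_command", "body": {"plan": [0,0,30,0,0,0,40,0,0,0,40,0,0,0,30,0,0,0,0,0]}}

```text
time_s: 2.6
eef_pos: [0.5862, -0.1217, 0.2134]
eef_rot: [-0.005, -0.0, 1.0, 0.002]
wrist_force: [-0.9, 0.3, 0.4]
opening: 0.001
```

Run:
```python
from h import *
import pickle
o=ctrl.get_obs(); c=snap('wrist','w1.png'); print(o['eef_pos'],o['eef_rot']);print({k:v for k,v in c.items() if k!='color'})
pickle.dump((o,c),open('w1.pkl','wb'))
```

```text
[ 0.58624547 -0.12173399  0.21339942] [-4.98574081e-03 -9.16006359e-06  9.99985343e-01  2.11074859e-03]
{'camera_matrix': array([[325.1922621 ,   0.        , 280.22980398],
       [  0.        , 325.1922621 , 203.80548341],
       [  0.        ,   0.        ,   1.        ]]), 'T_tool_cam': array([[ 1.00291336e-03,  9.56106194e-01,  2.93018669e-01,
         7.46581117e-02],
       [ 9.99999497e-01, -9.62896142e-04, -2.80807663e-04,
        -3.55856610e-04],
       [ 1.36645999e-05,  2.93018803e-01, -9.56106679e-01,
        -1.41754029e-01],
       [ 0.00000000e+00,  0.00000000e+00,  0.00000000e+00,
         1.00000000e+00]])}
```

View pics/w1.png

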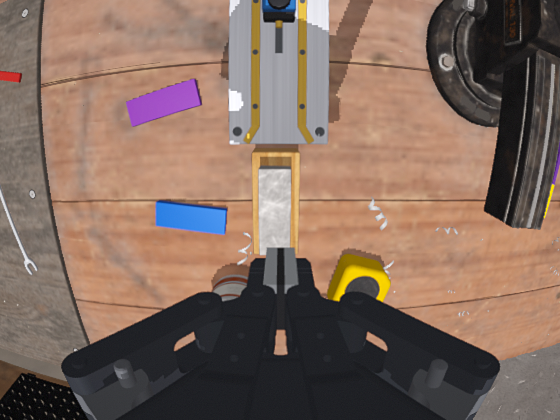

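The wrist view shows the entry edge at row ~143, between (229, 143) and (328, 144). The top blank's near end is at (275, 168), the rails are at columns ~252 and ~303, and the stop's pad and feeler are at about (279, 22). The shut fingers hide the far end.

```bash
cat >> h.py <<'E'
def wray(o,c,uv,z):
    uv=np.array(uv,float).reshape(-1,1,2)
    n=cv2.fisheye.undistortPoints(uv,np.array(c['camera_matrix']),np.zeros(4)).reshape(-1,2)
    T=np.array(c['T_tool_cam']); Rw=rot(o['eef_rot'])
    d=np.c_[n[:,0],-n[:,1],-np.ones(len(n))]@T[:3,:3].T@Rw.T
    e=Rw@T[:3,3]+np.array(o['eef_pos'])
    return e+d*((z-e[2])/d[:,2])[:,None]
E
python3 - <<'E'
from h import *
import pickle
o,c=pickle.load(open('w1.pkl','rb'))
hsv=cv2.cvtColor(c['color'],cv2.COLOR_RGB2HSV); S=hsv[:,:,1].astype(int); V=hsv[:,:,2]
def runs(b,off):
    b=np.r_[0,b.astype(int),0]; d=np.diff(b); return [(int(s)+off,int(e)+off) for s,e in zip(np.where(d>0)[0],np.where(d<0)[0]) if e-s>=3]
for name,z,rows in (('blank',.068,range(172,246,12)),('rail',.061,range(40,145,8))):
    for r in rows:
        row=S[r,225:335]
        b=(row<60) if name=='blank' else (row>90)
        L=runs(b,225)
        P=[np.round(wray(o,c,[[a-.5,r],[e-.5,r]],z)[:,:2],4).tolist() for a,e in L]
        print(name,r,L,P)
col=[S[r,275] for r in range(130,180)]; print(col)
print('entry',wray(o,c,[[229,143],[328,144]],.056))
im=c['color'][0:70,230:330,::-1]; cv2.imwrite('pics/c2.png',cv2.resize(im,None,fx=7,fy=7,interpolation=cv2.INTER_CUBIC))
E
```

```text
blank 172 [(258, 291)] [[[0.5682, -0.1419], [0.5682, -0.1122]]]
blank 184 [(258, 291)] [[[0.5793, -0.1421], [0.5793, -0.1121]]]
blank 196 [(258, 291)] [[[0.5906, -0.1423], [0.5906, -0.112]]]
blank 208 [(259, 291)] [[[0.6022, -0.1416], [0.6022, -0.1119]]]
blank 220 [(259, 290)] [[[0.614, -0.1418], [0.6139, -0.1127]]]
blank 232 [(259, 290)] [[[0.6261, -0.142], [0.626, -0.1126]]]
blank 244 [(259, 290)] [[[0.6385, -0.1423], [0.6385, -0.1124]]]
rail 40 [(252, 260), (298, 307), (330, 335)] [[[0.4479, -0.1471], [0.448, -0.14]], [[0.448, -0.1061], [0.4478, -0.0981]], [[0.447, -0.0773], [0.4467, -0.0728]]]
rail 48 [(251, 260), (298, 306), (330, 335)] [[[0.4554, -0.148], [0.4556, -0.1399]], [[0.4556, -0.1061], [0.4554, -0.099]], [[0.4546, -0.0774], [0.4544, -0.0728]]]
rail 56 [(225, 228), (251, 260), (298, 306), (330, 335)] [[[0.462, -0.1714], [0.4622, -0.1687]], [[0.4629, -0.148], [0.4631, -0.1399]], [[0.4631, -0.1061], [0.463, -0.099]], [[0.4622, -0.0774], [0.4619, -0.0728]]]
rail 64 [(225, 228), (251, 260), (298, 307), (330, 335)] [[[0.4695, -0.1714], [0.4697, -0.1687]], [[0.4704, -0.148], 
[... 2041 characters left out ...]
64(11), np.int64(11), np.int64(11), np.int64(9), np.int64(9), np.int64(11), np.int64(14), np.int64(11), np.int64(84), np.int64(102), np.int64(93), np.int64(98), np.int64(130), np.int64(145), np.int64(143), np.int64(142), np.int64(134), np.int64(126), np.int64(126), np.int64(129), np.int64(134), np.int64(142), np.int64(142), np.int64(141), np.int64(139), np.int64(138), np.int64(144), np.int64(141), np.int64(140), np.int64(107), np.int64(30), np.int64(3), np.int64(10), np.int64(10), np.int64(8), np.int64(8), np.int64(7), np.int64(7), np.int64(8), np.int64(8), np.int64(9), np.int64(8), np.int64(9), np.int64(9)]
entry [[ 0.54278146 -0.16895167  0.056     ]
 [ 0.54372864 -0.07701853  0.056     ]]
```

View pics/c2.png

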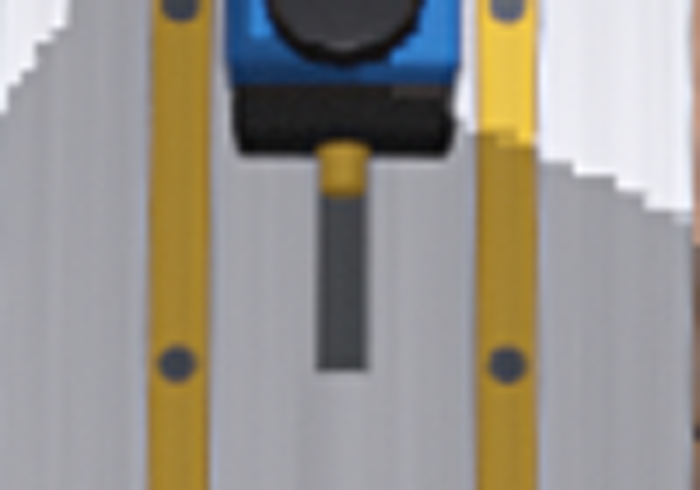

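{"method": "arm_command", "body": {"plan": [-6,-18,0,0,-6,-18,0,0,-5,-19,0,0,0,0,0,0,0,0,0,0,0,0,0,0]}}

```text
time_s: 3.25
eef_pos: [0.6066, -0.1782, 0.2194]
eef_rot: [-0.0, 0.0, 1.0, 0.0]
wrist_force: [0.4, -0.1, 0.4]
opening: 0.003
```

```bash
cat > meas.py <<'E'
from h import *
import sys
o=ctrl.get_obs(); c=snap('wrist',sys.argv[1]); print(o['time_s'],o['eef_pos'],o['wrist_force'])
hsv=cv2.cvtColor(c['color'],cv2.COLOR_RGB2HSV); S=hsv[:,:,1].astype(int)
# sample a world grid at given height -> saturation map (x across rows, y across cols), 0.5 mm
K=np.array(c['camera_matrix']);T=np.array(c['T_tool_cam'])
def w2px(P):
    Rw=rot(o['eef_rot']); t=(np.asarray(P)-np.array(o['eef_pos']))@Rw
    q=(t-T[:3,3])@T[:3,:3]; q=np.c_[q[:,0],-q[:,1],-q[:,2]].reshape(-1,1,3)
    return cv2.fisheye.projectPoints(q,np.zeros(3),np.zeros(3),K,np.zeros(4))[0].reshape(-1,2)
def strip(p0,p1,n):
    P=np.linspace(p0,p1,n); uv=w2px(P).astype(np.float32)
    return P,cv2.remap(c['color'],uv[:,0].reshape(-1,1),uv[:,1].reshape(-1,1),cv2.INTER_LINEAR).reshape(-1,3).astype(int)
def edges(p0,p1,ax,thr=50):
    P,col=strip(p0,p1,400); s=(col.max(1)-col.min(1)); b=s>thr
    return [(round(float(P[i,ax]),4),'in' if b[i] else 'out') for i in np.where(np.diff(b.astype(int)))[0]]
E
cat > m2.py <<'E'
from meas import *
for x in (.57,.59,.61,.63,.642): print('blank y @',x,edges([x,-.16,.068],[x,-.095,.068],1))
print('blank x',edges([.53,-.127,.068],[.67,-.127,.068],0))
for x in (.45,.48,.51): print('rails y @',x,edges([x,-.155,.061],[x,-.09,.061],1))
print('entry x',edges([.51,-.123,.056],[.56,-.123,.056],0))
E
python3 m2.py w2.png
```

```text
3.25 [ 0.60657158 -0.17817804  0.21942704] [ 0.384882   -0.0980282   0.43765312]
blank y @ 0.57 [(-0.1445, 'in'), (-0.1123, 'out')]
blank y @ 0.59 [(-0.145, 'in'), (-0.1126, 'out')]
blank y @ 0.61 [(-0.1452, 'in'), (-0.1128, 'out')]
blank y @ 0.63 [(-0.146, 'in'), (-0.1128, 'out')]
blank y @ 0.642 [(-0.1598, 'out'), (-0.1452, 'in'), (-0.1128, 'out')]
blank x [(0.5489, 'out'), (0.563, 'in'), (0.6489, 'out')]
rails y @ 0.45 [(-0.1482, 'out'), (-0.1407, 'in'), (-0.1068, 'out'), (-0.0988, 'in')]
rails y @ 0.48 [(-0.1483, 'out'), (-0.1405, 'in'), (-0.1069, 'out'), (-0.0991, 'in')]
rails y @ 0.51 [(-0.1485, 'out'), (-0.1462, 'in'), (-0.1426, 'out'), (-0.1408, 'in'), (-0.1068, 'out'), (-0.1042, 'in'), (-0.1008, 'out'), (-0.099, 'in')]
entry x [(0.5497, 'out')]
```

{"method": "arm_command", "body": {"plan": [0,0,30,0,0,0,40,0,0,0,40,0,0,0,30,0,0,0,12,0,0,0,4,0,0,0,0,0,0,0,0,0,0,0,0,0]}}

```text
time_s: 4.2
eef_pos: [0.6079, -0.1786, 0.0653]
eef_rot: [0.001, -0.0, 1.0, -0.001]
wrist_force: [-0.3, 0.7, -0.3]
opening: 0.002
```

{"method": "arm_command", "body": {"plan": [1,3,1,0,0,3,0,0,0,3,0,0,0,3,0,0,0,2,0,0,0,0,0,0,0,0,0,0]}}

```text
time_s: 4.9
eef_pos: [0.6056, -0.164, 0.0623]
eef_rot: [-0.0, -0.0, 1.0, -0.0]
wrist_force: [0.4, -0.2, 0.9]
opening: -0.0
```

Run:
```python
from h import *
o=ctrl.get_obs(); c=snap('wrist','w3.png'); print(o['eef_pos'],o['wrist_force'])
cv2.imwrite('pics/w3c.png',cv2.resize(c['color'][100:320,180:400,::-1],None,fx=2.7,fy=2.7))
```

```text
[ 0.60563059 -0.16395283  0.06226523] [ 0.38971629 -0.18526114  0.87364226]
```

View pics/w3c.png

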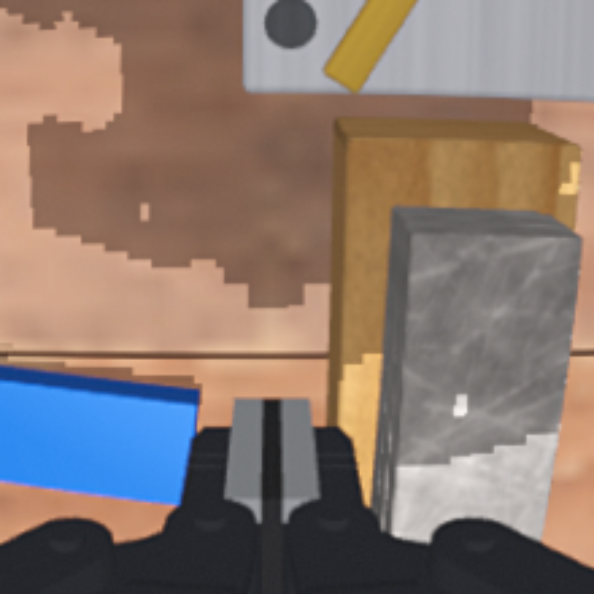

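The crop shows the shut pads left of the blank (crop cols 230–318 against blank side at ~400), clear of it. Next I'll nudge the blank gently by 4 mm in +y.

{"method": "arm_command", "body": {"plan": [0,2,0,0,0,1.5,0,0,0,1.5,0,0,0,1.5,0,0,0,0,0,0]}}

```text
time_s: 5.45
eef_pos: [0.6056, -0.1572, 0.0623]
eef_rot: [-0.0, -0.0, 1.0, 0.0]
wrist_force: [0.2, -0.1, -0.6]
opening: 0.001
```

{"method": "arm_command", "body": {"plan": [0,1,0,0,0,1,0,0,0,1,0,0]}}

```text
time_s: 5.75
eef_pos: [0.6056, -0.1545, 0.0623]
eef_rot: [-0.0, -0.0, 1.0, -0.0]
wrist_force: [-0.6, 0.6, -0.1]
opening: -0.001
```

{"method": "arm_command", "body": {"plan": [0,1,0,0,0,1,0,0]}}

```text
time_s: 5.95
eef_pos: [0.6056, -0.1524, 0.0623]
eef_rot: [-0.0, -0.0, 1.0, -0.0]
wrist_force: [-0.1, 0.2, 1.0]
opening: 0.001
```

{"method": "arm_command", "body": {"plan": [0,1,0,0,0,1,0,0]}}

```text
time_s: 6.15
eef_pos: [0.6056, -0.1504, 0.0623]
eef_rot: [-0.0, -0.0, 1.0, 0.0]
wrist_force: [0.5, -0.6, -0.8]
opening: 0.001
```

{"method": "arm_command", "body": {"plan": [0,1,0,0,0,1,0,0,0,0,0,0]}}

```text
time_s: 6.45
eef_pos: [0.6056, -0.1484, 0.0623]
eef_rot: [0.0, -0.0, 1.0, -0.0]
wrist_force: [0.5, -0.2, 0.6]
opening: 0.002
```

```bash
cat > m3.py <<'E'
from meas import *
for x in (.57,.59,.61,.62): print('blank y @',x,edges([x,-.16,.068],[x,-.095,.068],1))
E
python3 m3.py w4.png
```

```text
6.45 [ 0.60563457 -0.14839574  0.06232094] [ 0.5388283  -0.20986875  0.62812823]
blank y @ 0.57 [(-0.1572, 'in'), (-0.1502, 'out'), (-0.1426, 'in'), (-0.1123, 'out')]
blank y @ 0.59 [(-0.1432, 'in'), (-0.1126, 'out')]
blank y @ 0.61 [(-0.1126, 'out')]
blank y @ 0.62 [(-0.1056, 'out')]
```

{"method": "arm_command", "body": {"plan": [0,1,0,0,0,1,0,0,0,0,0,0]}}

```text
time_s: 6.8
eef_pos: [0.6056, -0.1465, 0.0623]
eef_rot: [0.0, -0.0, 1.0, -0.0]
wrist_force: [-0.6, -0.6, 0.2]
opening: -0.003
```

```bash
python3 m3.py w5.png; python3 -c "
from h import *
c=cv2.imread('pics/w5.png');cv2.imwrite('pics/w5c.png',cv2.resize(c[100:320,180:400],None,fx=2.7,fy=2.7))"
```

```text
6.8 [ 0.60562686 -0.14648164  0.06232642] [-0.63129751 -0.64604955  0.18498722]
blank y @ 0.57 [(-0.1558, 'in'), (-0.1499, 'out'), (-0.1424, 'in'), (-0.1106, 'out')]
blank y @ 0.59 [(-0.1429, 'in'), (-0.1106, 'out')]
blank y @ 0.61 [(-0.1106, 'out')]
blank y @ 0.62 [(-0.1038, 'out')]
```

View pics/w5c.png

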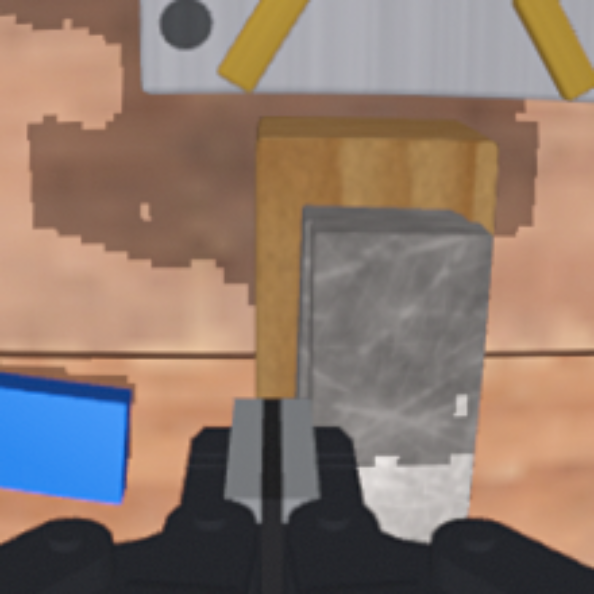

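The pads now touch the side, and the top blank has shifted about 2 mm without turning. I'll push 2 mm more and back off.

{"method": "arm_command", "body": {"plan": [0,1,0,0,0,1,0,0,0,0,0,0,0,-2,0,0,0,-6,0,0,0,-10,0,0,0,-10,-10,0,0,0,-30,0,0,0,-30,0,0,0,0,0]}}

```text
time_s: 7.85
eef_pos: [0.6088, -0.1752, 0.1384]
eef_rot: [0.004, 0.0, 1.0, -0.002]
wrist_force: [-0.2, -0.0, -0.1]
opening: -0.001
```

```bash
sed -i 's/(.57,.59,.61,.62)/(.568,.58,.59,.60,.61,.62,.63)/' m3.py; python3 m3.py w6.png;  python3 - <<'E'
import sys; sys.argv=['','w7.png']; sys.path.insert(0,'.')
from meas import *
print('blank x',[edges([.53,y,.068],[.67,y,.068],0) for y in (-.13,-.12)])
E
```

```text
7.85 [ 0.60878956 -0.17520017  0.13842293] [-0.246271   -0.02246146 -0.08376839]
blank y @ 0.568 [(-0.1453, 'in'), (-0.1085, 'out')]
blank y @ 0.58 [(-0.1455, 'in'), (-0.1085, 'out')]
blank y @ 0.59 [(-0.1457, 'in'), (-0.1084, 'out')]
blank y @ 0.6 [(-0.1458, 'in'), (-0.1085, 'out')]
blank y @ 0.61 [(-0.1462, 'in'), (-0.1087, 'out')]
blank y @ 0.62 [(-0.1462, 'in'), (-0.1085, 'out')]
blank y @ 0.63 [(-0.1468, 'in'), (-0.1085, 'out')]
7.9 [ 0.60757007 -0.17450523  0.13602658] [-0.3165464  -0.20747118 -0.01662146]
blank x [[(0.5475, 'out'), (0.5619, 'in'), (0.6489, 'out')], [(0.5426, 'out'), (0.5623, 'in'), (0.6486, 'out'), (0.6679, 'in')]]
```

{"method": "arm_command", "body": {"plan": [-22,0,0,0,-22,9,0,0,-20,15,0,0,0,15,0,0,0,10,0,0,0,0,0,0,0,0,0,0,0,0,0,0,0,0,0,0]}}

```text
time_s: 8.85
eef_pos: [0.6694, -0.1243, 0.1325]
eef_rot: [0.0, 0.0, 1.0, -0.0]
wrist_force: [0.4, -0.4, 0.8]
opening: 0.001
```

{"method": "arm_command", "body": {"plan": [0,0.7,20,0,0,0,20,0,0,0,16,0,0,0,10,0,0,0,4,0,0,0,0,0,0,0,0,0,0,0,0,0]}}

```text
time_s: 9.65
eef_pos: [0.6704, -0.1231, 0.0634]
eef_rot: [0.001, -0.0, 1.0, -0.0]
wrist_force: [0.2, -0.3, 0.3]
opening: -0.003
```

{"method": "arm_command", "body": {"plan": [3,0,0,0,3,0,0,0,2,0,0,0,1,0,0,0,1,0,0,0,1,0,0,0,1,0,0,0,0,0,0,0]}}

```text
time_s: 10.45
eef_pos: [0.6576, -0.1228, 0.0624]
eef_rot: [0.0, -0.0, 1.0, -0.0]
wrist_force: [1.4, 1.1, 1.0]
opening: 0.003
```

```bash
cat > m4.py <<'E'
from meas import *
print('blank x',[edges([.5,y,.068],[.60,y,.068],0) for y in (-.13,-.118)])
E
python3 m4.py w8.png
```

```text
10.45 [ 0.65762871 -0.12281892  0.06238596] [1.41018178 1.09160745 0.99681725]
blank x [[(0.5494, 'out'), (0.5564, 'in'), (0.5586, 'out'), (0.5617, 'in')], [(0.5494, 'out'), (0.5569, 'in'), (0.5576, 'out'), (0.5579, 'in'), (0.5586, 'out'), (0.5617, 'in')]]
```

{"method": "arm_command", "body": {"plan": [2,0,0,0,3,0,0,0,3,0,0,0,3,0,0,0,3,0,0,0,3,0,0,0,3,0,0,0,3,0,0,0,3,0,0,0,3,0,0,0,0,0,0,0]}}

```text
time_s: 11.6
eef_pos: [0.6279, -0.1228, 0.0621]
eef_rot: [-0.0, -0.0, 1.0, 0.0]
wrist_force: [1.0, -0.4, -0.1]
opening: 0.0
```

```bash
cat > m5.py <<'E'
from meas import *
x0=o['eef_pos'][0]-.011
for t in (.008,.02,.04,.06,.08): print('blank y @',round(x0-t,3),edges([x0-t,-.16,.067],[x0-t,-.09,.067],1,45))
im=cv2.imread('pics/'+sys.argv[1]); cv2.imwrite('pics/c_'+sys.argv[1],cv2.resize(im[0:320,150:420],None,fx=1.85,fy=1.85,interpolation=cv2.INTER_CUBIC))
E
python3 m5.py w9.png
```

```text
11.6 [ 0.62794288 -0.12275046  0.06212681] [ 0.99338036 -0.37439135 -0.11771445]
blank y @ 0.609 [(-0.1409, 'in'), (-0.1084, 'out')]
blank y @ 0.597 [(-0.1407, 'in'), (-0.1084, 'out')]
blank y @ 0.577 [(-0.1405, 'in'), (-0.1086, 'out')]
blank y @ 0.557 [(-0.1491, 'in'), (-0.1454, 'out'), (-0.1386, 'in'), (-0.1086, 'out')]
blank y @ 0.537 [(-0.1525, 'out'), (-0.1442, 'in'), (-0.1025, 'out'), (-0.0946, 'in')]
```

View pics/c_w9.png

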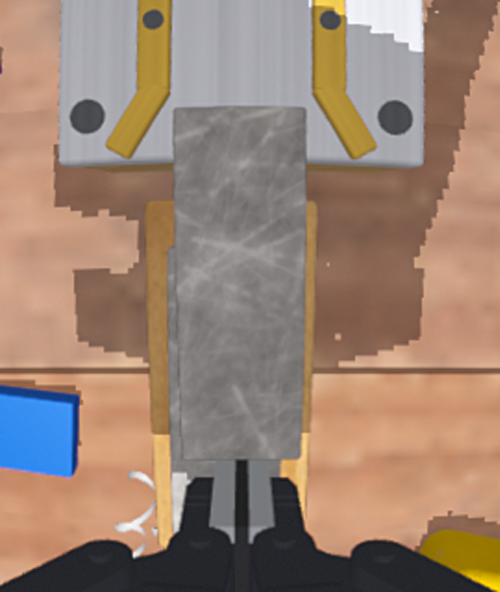

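The crop shows the blank straight and central, with its near end on the bed (crop row 107), the fingers at its far end and the lower blanks left behind. I'll keep pushing.

{"method": "arm_command", "body": {"plan": [3,0,0,0,3,0,0,0,3,0,0,0,3,0,0,0,3,0,0,0,3,0,0,0,3,0,0,0,3,0,0,0,3,0,0,0,3,0,0,0,0,0,0,0]}}

```text
time_s: 12.75
eef_pos: [0.5978, -0.1227, 0.062]
eef_rot: [-0.001, -0.0, 1.0, 0.0]
wrist_force: [-0.3, 0.6, 0.2]
opening: 0.003
```

```bash
python3 m5.py w10.png
```

```text
12.75 [ 0.59784199 -0.12269044  0.0620247 ] [-0.33482398  0.55051959  0.2484612 ]
blank y @ 0.579 [(-0.1404, 'in'), (-0.1082, 'out')]
blank y @ 0.567 [(-0.1402, 'in'), (-0.1084, 'out')]
blank y @ 0.547 [(-0.1519, 'in'), (-0.1481, 'out'), (-0.147, 'in'), (-0.1465, 'out'), (-0.1453, 'in'), (-0.1442, 'out'), (-0.1384, 'in'), (-0.1084, 'out')]
blank y @ 0.527 [(-0.147, 'out'), (-0.1393, 'in'), (-0.1072, 'out'), (-0.0995, 'in')]
blank y @ 0.507 [(-0.1467, 'out'), (-0.1391, 'in'), (-0.1072, 'out'), (-0.0996, 'in')]
```

{"method": "arm_command", "body": {"plan": [3,0,0,0,3,0,0,0,3,0,0,0,3,0,0,0,3,0,0,0,3,0,0,0,3,0,0,0,3,0,0,0,3,0,0,0,3,0,0,0,0,0,0,0]}}

```text
time_s: 13.9
eef_pos: [0.5681, -0.1228, 0.0623]
eef_rot: [-0.0, -0.0, 1.0, 0.0]
wrist_force: [-0.6, 0.0, -0.4]
opening: -0.003
```

```bash
sed -i 's/0:320,150:420/0:320,150:420/' m5.py; python3 m5.py w11.png
```

```text
13.9 [ 0.56814476 -0.12279951  0.06228831] [-0.62894448  0.03649342 -0.35805305]
blank y @ 0.549 [(-0.1379, 'in'), (-0.1088, 'out')]
blank y @ 0.537 [(-0.154, 'out'), (-0.1468, 'in'), (-0.0998, 'out'), (-0.0926, 'in')]
blank y @ 0.517 [(-0.1468, 'out'), (-0.1391, 'in'), (-0.1072, 'out'), (-0.0996, 'in')]
blank y @ 0.497 [(-0.1467, 'out'), (-0.1391, 'in'), (-0.1072, 'out'), (-0.0996, 'in')]
blank y @ 0.477 [(-0.1467, 'out'), (-0.1391, 'in'), (-0.1072, 'out'), (-0.0996, 'in')]
```

View pics/c_w11.png

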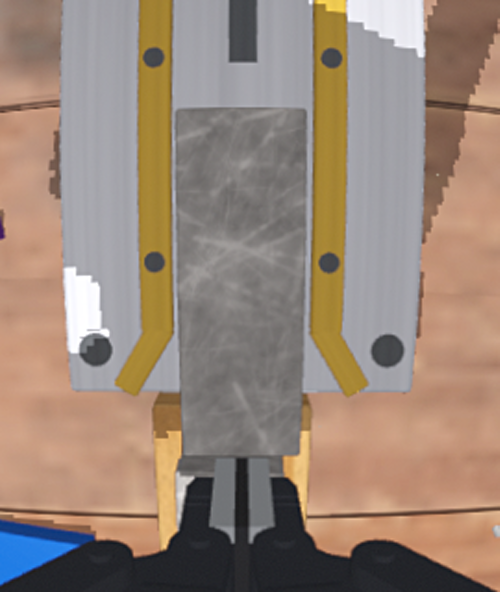

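The crop shows the blank in the channel, straight between the rails (blank cols 175–307, rails' inner edges 173 and 312), with no sign of binding. I'll go 18 mm more so it lies wholly on the bed, then range the stop.

{"method": "arm_command", "body": {"plan": [3,0,0,0,3,0,0,0,3,0,0,0,3,0,0,0,3,0,0,0,2,0,0,0,1,0,0,0,0,0,0,0,0,0,0,0,0,0,0,0]}}

```text
time_s: 14.95
eef_pos: [0.5504, -0.1227, 0.0621]
eef_rot: [-0.0, -0.0, 1.0, 0.0]
wrist_force: [0.3, -0.6, -0.2]
opening: 0.002
```

```bash
cat > m6.py <<'E'
from meas import *
# brightness along the channel, off the slot/feeler line, and on it
for y in (-.131,-.115,-.123):
    P,col=strip([.41,y,.063],[.48,y,.063],141); g=col.mean(1).astype(int)
    print(y,[(round(float(P[i,0]),4),int(g[i])) for i in range(0,141,3)])
im=cv2.imread('pics/'+sys.argv[1]); cv2.imwrite('pics/c_'+sys.argv[1],cv2.resize(im[0:130,210:350],None,fx=4.5,fy=4.5,interpolation=cv2.INTER_CUBIC))
E
python3 m6.py w12.png
```

```text
14.95 [ 0.55038108 -0.12273374  0.062087  ] [ 0.29905582 -0.62231199 -0.24119928]
-0.131 [(0.41, 0), (0.4115, 0), (0.413, 0), (0.4145, 0), (0.416, 0), (0.4175, 0), (0.419, 0), (0.4205, 0), (0.422, 0), (0.4235, 0), (0.425, 0), (0.4265, 0), (0.428, 21), (0.4295, 23), (0.431, 38), (0.4325, 164), (0.434, 162), (0.4355, 162), (0.437, 162), (0.4385, 162), (0.44, 163), (0.4415, 164), (0.443, 164), (0.4445, 164), (0.446, 165), (0.4475, 165), (0.449, 165), (0.4505, 166), (0.452, 166), (0.4535, 168), (0.455, 112), (0.4565, 116), (0.458, 116), (0.4595, 132), (0.461, 109), (0.4625, 114), (0.464, 110), (0.4655, 117), (0.467, 119), (0.4685, 117), (0.47, 117), (0.4715, 113), (0.473, 113), (0.4745, 119), (0.476, 122), (0.4775, 115), (0.479, 121)]
-0.115 [(0.41, 0), (0.4115, 0), (0.413, 0), (0.4145, 0), (0.416, 0), (0.4175, 0), (0.419, 0), (0.4205, 0), (0.422, 0), (0.4235, 0), (0.425, 0), (0.4265, 0), (0.428, 25), (0.4295, 24), (0.431, 33), (0.4325, 168), (0.434, 165), (0.4355, 167), (0.437, 167), (0.4385, 167), (0.44, 168), (0.4415, 168), (0.443, 168), (0.4445, 168), (0.446, 168), (0.4475, 169), (0.
[... 247 characters left out ...]
45, 120), (0.476, 118), (0.4775, 113), (0.479, 115)]
-0.123 [(0.41, 0), (0.4115, 0), (0.413, 0), (0.4145, 0), (0.416, 0), (0.4175, 0), (0.419, 0), (0.4205, 0), (0.422, 0), (0.4235, 0), (0.425, 0), (0.4265, 0), (0.428, 21), (0.4295, 107), (0.431, 121), (0.4325, 121), (0.434, 121), (0.4355, 87), (0.437, 76), (0.4385, 74), (0.44, 73), (0.4415, 73), (0.443, 73), (0.4445, 73), (0.446, 73), (0.4475, 73), (0.449, 73), (0.4505, 73), (0.452, 73), (0.4535, 71), (0.455, 124), (0.4565, 128), (0.458, 125), (0.4595, 121), (0.461, 120), (0.4625, 117), (0.464, 118), (0.4655, 128), (0.467, 144), (0.4685, 147), (0.47, 126), (0.4715, 129), (0.473, 124), (0.4745, 117), (0.476, 110), (0.4775, 113), (0.479, 113)]
```

View pics/c_w12.png

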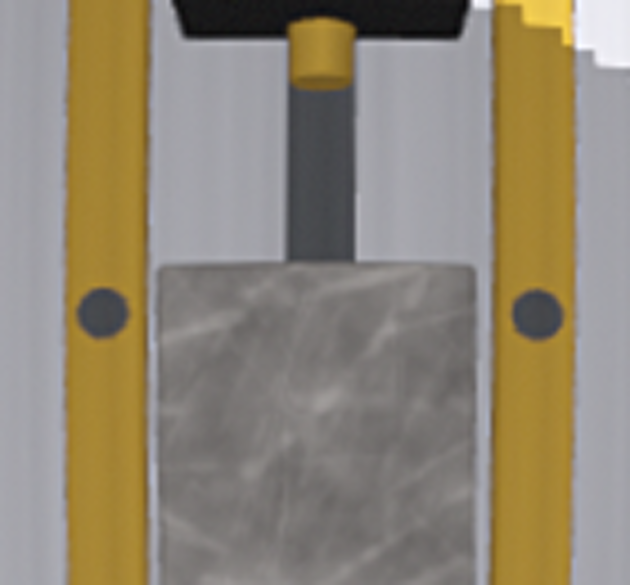

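Centre of the blank is clear of both rails. The pad's lower edge is at crop row ~37, the feeler tip at row ~88 and the blank's end at row ~265, which makes the gap to the pad about 24 mm. I'll go 19 mm, then creep with force checks.

{"method": "arm_command", "body": {"plan": [2,0,0,0,2,0,0,0,2,0,0,0,2,0,0,0,2,0,0,0,2,0,0,0,2,0,0,0,2,0,0,0,2,0,0,0,1,0,0,0,0,0,0,0,0,0,0,0]}}

```text
time_s: 16.2
eef_pos: [0.5315, -0.1228, 0.0623]
eef_rot: [-0.0, -0.0, 1.0, 0.0]
wrist_force: [0.0, 0.2, -0.3]
opening: -0.001
```

{"method": "arm_command", "body": {"plan": [0.5,0,0,0,0.5,0,0,0,0,0,0,0]}}

```text
time_s: 16.5
eef_pos: [0.5307, -0.1228, 0.0623]
eef_rot: [0.0, -0.0, 1.0, -0.0]
wrist_force: [-0.0, -0.7, -0.0]
opening: -0.001
```

{"method": "arm_command", "body": {"plan": [0.5,0,0,0,0.5,0,0,0,0,0,0,0]}}

```text
time_s: 16.8
eef_pos: [0.5296, -0.1228, 0.0623]
eef_rot: [0.0, -0.0, 1.0, -0.0]
wrist_force: [1.0, -0.1, -0.1]
opening: -0.002
```

```bash
cat > m7.py <<'E'
from meas import *
for y in (-.131,-.115):
    P,col=strip([.42,y,.063],[.45,y,.063],61); g=col.mean(1).astype(int)
    print(y,[(round(float(P[i,0]),4),int(g[i])) for i in range(0,61,2) if g[i]>0])
E
python3 m7.py w13.png
```

```text
16.8 [ 0.52959279 -0.12282977  0.06233016] [ 0.98346882 -0.13226798 -0.0922068 ]
-0.131 [(0.42, 56), (0.421, 48), (0.422, 33), (0.423, 34), (0.424, 33), (0.425, 35), (0.426, 33), (0.427, 35), (0.428, 29), (0.429, 23), (0.43, 33), (0.431, 158), (0.432, 164), (0.433, 164), (0.434, 108), (0.435, 113), (0.436, 115), (0.437, 115), (0.438, 123), (0.439, 127), (0.44, 106), (0.441, 109), (0.442, 112), (0.443, 108), (0.444, 113), (0.445, 116), (0.446, 118), (0.447, 117), (0.448, 115), (0.449, 116), (0.45, 113)]
-0.115 [(0.42, 55), (0.421, 48), (0.422, 33), (0.423, 35), (0.424, 33), (0.425, 32), (0.426, 33), (0.427, 34), (0.428, 31), (0.429, 22), (0.43, 31), (0.431, 159), (0.432, 168), (0.433, 165), (0.434, 139), (0.435, 128), (0.436, 128), (0.437, 132), (0.438, 125), (0.439, 120), (0.44, 123), (0.441, 116), (0.442, 112), (0.443, 111), (0.444, 111), (0.445, 112), (0.446, 112), (0.447, 115), (0.448, 116), (0.449, 116), (0.45, 113)]
```

{"method": "arm_command", "body": {"plan": [0.5,0,0,0,0.5,0,0,0,0,0,0,0]}}

```text
time_s: 17.15
eef_pos: [0.5286, -0.1229, 0.0623]
eef_rot: [0.0, -0.0, 1.0, -0.0]
wrist_force: [1.1, -0.1, 0.8]
opening: -0.001
```

{"method": "arm_command", "body": {"plan": [0.5,0,0,0,0.5,0,0,0,0,0,0,0]}}

```text
time_s: 17.45
eef_pos: [0.5275, -0.1228, 0.0623]
eef_rot: [-0.0, -0.0, 1.0, -0.0]
wrist_force: [1.5, -0.1, 0.3]
opening: -0.001
```

{"method": "arm_command", "body": {"plan": [0.5,0,0,0,0,0,0,0]}}

```text
time_s: 17.65
eef_pos: [0.527, -0.1228, 0.0623]
eef_rot: [-0.0, -0.0, 1.0, 0.0]
wrist_force: [0.5, -1.3, -0.5]
opening: 0.002
```

```bash
python3 m7.py w14.png
```

```text
17.65 [ 0.52704347 -0.12281114  0.06227627] [ 0.5442242  -1.25609241 -0.45633677]
-0.131 [(0.42, 57), (0.421, 55), (0.422, 33), (0.423, 34), (0.424, 34), (0.425, 34), (0.426, 34), (0.427, 34), (0.428, 29), (0.429, 25), (0.43, 43), (0.431, 127), (0.432, 112), (0.433, 113), (0.434, 116), (0.435, 116), (0.436, 129), (0.437, 113), (0.438, 106), (0.439, 112), (0.44, 108), (0.441, 110), (0.442, 115), (0.443, 117), (0.444, 116), (0.445, 115), (0.446, 115), (0.447, 114), (0.448, 111), (0.449, 111), (0.45, 113)]
-0.115 [(0.42, 56), (0.421, 55), (0.422, 33), (0.423, 34), (0.424, 34), (0.425, 32), (0.426, 33), (0.427, 35), (0.428, 30), (0.429, 24), (0.43, 36), (0.431, 135), (0.432, 138), (0.433, 123), (0.434, 132), (0.435, 130), (0.436, 119), (0.437, 125), (0.438, 118), (0.439, 114), (0.44, 111), (0.441, 111), (0.442, 112), (0.443, 112), (0.444, 113), (0.445, 116), (0.446, 116), (0.447, 115), (0.448, 110), (0.449, 109), (0.45, 112)]
```

{"method": "arm_command", "body": {"plan": [0.5,0,0,0,0,0,0,0]}}

```text
time_s: 17.9
eef_pos: [0.5266, -0.1228, 0.0623]
eef_rot: [-0.0, -0.0, 1.0, 0.0]
wrist_force: [1.3, 0.3, 0.3]
opening: 0.002
```

{"method": "arm_command", "body": {"plan": [0.5,0,0,0,0,0,0,0]}}

```text
time_s: 18.1
eef_pos: [0.5261, -0.1228, 0.0623]
eef_rot: [-0.0, -0.0, 1.0, -0.0]
wrist_force: [0.5, -0.5, 0.8]
opening: -0.002
```

{"method": "arm_command", "body": {"plan": [0.3,0,0,0,0,0,0,0]}}

```text
time_s: 18.3
eef_pos: [0.5258, -0.1228, 0.0623]
eef_rot: [-0.0, -0.0, 1.0, -0.0]
wrist_force: [0.5, 0.7, 0.3]
opening: 0.001
```

{"method": "arm_command", "body": {"plan": [0.4,0,0,0,0,0,0,0]}}

```text
time_s: 18.5
eef_pos: [0.5255, -0.1229, 0.0624]
eef_rot: [0.0, -0.0, 1.0, -0.0]
wrist_force: [2.2, -1.1, 0.1]
opening: 0.002
```

{"method": "arm_command", "body": {"plan": [0.4,0,0,0,0,0,0,0]}}

```text
time_s: 18.7
eef_pos: [0.5253, -0.1229, 0.0624]
eef_rot: [0.0, -0.0, 1.0, -0.0]
wrist_force: [2.4, -1.1, -0.1]
opening: 0.003
```

```bash
python3 m7.py w15.png | cut -c1-420
```

```text
18.7 [ 0.52525168 -0.12292296  0.06239484] [ 2.40120005 -1.10345244 -0.05968657]
-0.131 [(0.42, 55), (0.421, 48), (0.422, 34), (0.423, 34), (0.424, 33), (0.425, 34), (0.426, 33), (0.427, 34), (0.428, 27), (0.429, 40), (0.43, 115), (0.431, 111), (0.432, 115), (0.433, 114), (0.434, 126), (0.435, 122), (0.436, 105), (0.437, 110), (0.438, 109), (0.439, 108), (0.44, 112), (0.441, 117), (0.442, 116), (0.443, 116), (0.444, 116), (0.445, 114), (0.446, 111), (0.447, 111), (0.448, 110), (0.449, 117), (0.45
-0.115 [(0.42, 55), (0.421, 54), (0.422, 33), (0.423, 35), (0.424, 34), (0.425, 35), (0.426, 33), (0.427, 34), (0.428, 25), (0.429, 49), (0.43, 144), (0.431, 124), (0.432, 130), (0.433, 132), (0.434, 122), (0.435, 122), (0.436, 120), (0.437, 114), (0.438, 111), (0.439, 111), (0.44, 111), (0.441, 112), (0.442, 111), (0.443, 116), (0.444, 116), (0.445, 117), (0.446, 111), (0.447, 109), (0.448, 110), (0.449, 116), (0.45
```

{"method": "arm_command", "body": {"plan": [0.3,0,0,0,0,0,0,0]}}

```text
time_s: 18.95
eef_pos: [0.525, -0.1229, 0.0624]
eef_rot: [0.0, -0.0, 1.0, -0.0]
wrist_force: [3.9, -0.4, -0.1]
opening: -0.002
```

{"method": "arm_command", "body": {"plan": [0.3,0,0,0,0,0,0,0,0,0,0,0]}}

```text
time_s: 19.25
eef_pos: [0.5248, -0.123, 0.0625]
eef_rot: [0.0, -0.0, 1.0, -0.0]
wrist_force: [4.0, -0.3, -1.2]
opening: 0.001
```

{"method": "arm_command", "body": {"plan": [0.3,0,0,0,0,0,0,0,0,0,0,0,0,0,0,0]}}

```text
time_s: 19.65
eef_pos: [0.5247, -0.123, 0.0626]
eef_rot: [0.001, -0.0, 1.0, -0.0]
wrist_force: [5.1, -0.1, -1.2]
opening: -0.004
```

{"method": "arm_command", "body": {"plan": [-0.5,0,0,0,-0.5,0,0,0,-1,0,0,0,-2,0,0,0,-4,0,0,0,-8,0,0,0,0,0,0,0]}}

```text
time_s: 20.35
eef_pos: [0.5411, -0.123, 0.0624]
eef_rot: [0.0, -0.0, 1.0, -0.0]
wrist_force: [0.7, -0.1, 0.3]
opening: -0.001
```

```bash
python3 m7.py w16.png | cut -c1-420; python3 -c "
import cv2
c=cv2.imread('pics/w16.png');cv2.imwrite('pics/w16c.png',cv2.resize(c[0:300,190:370],None,fx=2,fy=2))"
```

```text
20.35 [ 0.54105441 -0.12297546  0.06236878] [ 0.67616996 -0.10855873  0.3269085 ]
-0.131 [(0.42, 56), (0.421, 34), (0.422, 34), (0.423, 33), (0.424, 33), (0.425, 32), (0.426, 34), (0.427, 30), (0.428, 24), (0.429, 39), (0.43, 115), (0.431, 114), (0.432, 117), (0.433, 116), (0.434, 128), (0.435, 123), (0.436, 107), (0.437, 111), (0.438, 110), (0.439, 109), (0.44, 114), (0.441, 118), (0.442, 118), (0.443, 116), (0.444, 116), (0.445, 116), (0.446, 113), (0.447, 112), (0.448, 112), (0.449, 118), (0.45
-0.115 [(0.42, 54), (0.421, 35), (0.422, 34), (0.423, 33), (0.424, 32), (0.425, 33), (0.426, 34), (0.427, 31), (0.428, 19), (0.429, 52), (0.43, 145), (0.431, 125), (0.432, 130), (0.433, 133), (0.434, 121), (0.435, 122), (0.436, 121), (0.437, 114), (0.438, 112), (0.439, 110), (0.44, 111), (0.441, 111), (0.442, 112), (0.443, 116), (0.444, 117), (0.445, 119), (0.446, 112), (0.447, 109), (0.448, 111), (0.449, 116), (0.45
```

View pics/w16c.png

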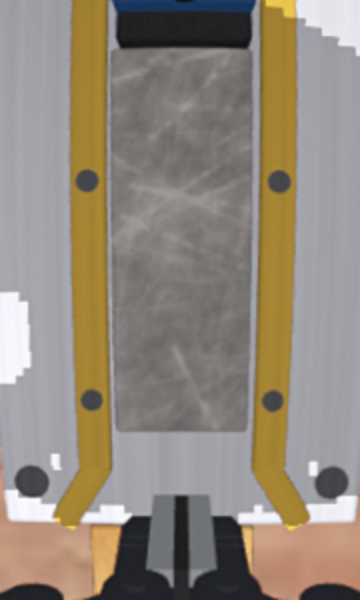

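The blank lies flush on the pad (crop row ~47), between the rails. The feeler is hidden behind it, and the fingers are clear. I'll rise well clear and check with a last measurement.

{"method": "arm_command", "body": {"plan": [0,0,-10,0,0,0,-25,0,0,0,-35,0,0,0,-30,0,0,0,-20,0,0,0,0,0,0,0,0,0,0,0,0,0,0,0,0,0]}}

```text
time_s: 21.3
eef_pos: [0.5392, -0.1225, 0.1808]
eef_rot: [-0.001, -0.0, 1.0, 0.001]
wrist_force: [-0.6, -0.3, -0.2]
opening: -0.003
```

Run:
```python
import sys; sys.argv=['','w17.png']
from meas import *
print('x',[edges([.41,y,.066],[.56,y,.066],0,25) for y in (-.13,-.116)])
for x in (.44,.47,.50): print(x,edges([x,-.16,.066],[x,-.09,.066],1,45))
for y in (-.131,-.115):
    P,col=strip([.42,y,.066],[.53,y,.066],221); g=col.mean(1).astype(int)
    print([(round(float(P[i,0]),3),int(g[i])) for i in list(range(10,30,2))+list(range(186,214,2))])
for x in (.57,.60,.63): print('mid',x,edges([x,-.165,.058],[x,-.09,.058],1))
ctrl.hand_in(); print('handed in')
```

```text
21.3 [ 0.53919068 -0.12245615  0.18081911] [-0.57226531 -0.26714655 -0.24031205]
x [[(0.4179, 'out'), (0.422, 'in'), (0.5405, 'out'), (0.557, 'in')], [(0.4186, 'out'), (0.4224, 'in'), (0.5405, 'out'), (0.5574, 'in')]]
0.44 [(-0.1472, 'out'), (-0.1395, 'in'), (-0.1063, 'out'), (-0.0988, 'in')]
0.47 [(-0.1472, 'out'), (-0.1398, 'in'), (-0.1063, 'out'), (-0.0988, 'in')]
0.5 [(-0.1474, 'out'), (-0.1398, 'in'), (-0.1065, 'out'), (-0.0991, 'in')]
[(0.425, 32), (0.426, 33), (0.427, 32), (0.428, 29), (0.429, 26), (0.43, 75), (0.431, 111), (0.432, 113), (0.433, 113), (0.434, 115), (0.513, 107), (0.514, 165), (0.515, 247), (0.516, 255), (0.517, 254), (0.518, 254), (0.519, 254), (0.52, 254), (0.521, 254), (0.522, 254), (0.523, 254), (0.524, 254), (0.525, 254), (0.526, 254)]
[(0.425, 33), (0.426, 32), (0.427, 33), (0.428, 30), (0.429, 30), (0.43, 99), (0.431, 135), (0.432, 128), (0.433, 130), (0.434, 127), (0.513, 124), (0.514, 144), (0.515, 219), (0.516, 252), (0.517, 253), (0.518, 252), (0.519, 252), (0.52, 252), (0.521, 252), (0.522, 252), (0.523, 252), (0.524, 252), (0.525, 252), (0.526, 251)]
mid 0.57 [(-0.1415, 'in'), (-0.1116, 'out')]
mid 0.6 [(-0.1486, 'in'), (-0.0966, 'out')]
mid 0.63 [(-0.1579, 'in')]
the job is handed in; nothing more can be done
handed in
```

The blank looks fully home against the stop's pad, and I handed the job in at about 21 s of the 54 s allowed. No verdict came back, and I never read the feeler's travel directly.

**What I did:**
- I nudged the top blank 4 mm sideways to line it up with the channel.
- With shut fingers I pushed its far end off the stack, onto the bed and along the rails without lifting it.
- I felt the pad in steps of 0.3–0.5 mm and pressed to about 5 N at the wrist. Then I backed off and rose clear.

**What the last checks showed:**
- **Blank:** its end lies on the pad at x ≈ 0.430 and its far end is at about 0.515. It is straight and between the rails. It did not visibly move when I let go.
- **Feeler:** it is hidden under the blank, so I judge it pushed in from the closed gap and the force rise.
- **Middle blank:** at its near end it is within about 1 mm of where it was. Two of the three points I sampled on it gave edges I couldn't use. I did not check the bottom blank separately.
- **Bystanders:** the fingers stayed clear of the tape measure, tin and marker throughout, but I did not measure them again at the end.

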